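# Probe the bore of a polished ring

### The job

On the ring inspection stand, swing the dust-cover lever up and fully back off the ring; then take the probe from its wooden rack by the black grip and lower its rod upright through the ring's hole, never letting the probe touch the ring or the stand, until the red depth band is level with the ring's top edge. Finish while still holding the probe there in the gripper, still, upright and centred in the hole; do not disturb the other things on the bench.

Things in the scene. Friction and masses are not known exactly. Their poses are not given: they have to be found in the camera images.
- stand: Fixed stand, upright, turned only about z: steel foot, two blue cheeks, aluminium head 115 x 118 x 30 mm (x -40 to +75, y +-59, top at z 100). Origin on the bench below the hole's axis. A brass ring (outside 28 mm) stands 4 mm proud of the head; a vertical 22 mm hole runs through ring and head, z 104 to 70; empty below that down to z 14.
- bore_mouth (a point): Centre of the ring's top edge, on the axis of the 22 mm hole, 104 mm above the bench (stand frame 0, 0, 104 mm). Axes as the stand's.
- cover (a joint): Dust-cover lever on the head, hinge angle in rad: 0 to 0.2 at the start (lying over the ring, its black disc hiding the hole); grows as the red tab is raised and swung over towards the stand's +x; upright 1.57, stop at 1.95 (fully back). Stiff hinge: stays where it is left, needs under 1 N at the tab.
- lever_tab (a point): Centre of the red tab at the lever's free end: 22 mm along the lever, 12 mm wide (along the stand's y; pinch it across this), 18 mm high, 134 mm from the hinge. Lever down: 72 mm from the hole's axis on the stand's -x side, 115 mm above the bench, free space below. The lever bar is 8 x 8 mm.
- lever_pivot (a point): Hinge axis of the cover lever, in the stand frame at (62, 0, 113) mm; the axis runs along the stand's y. At angle a the tab is at stand x = 62 - 134 cos a + 2 sin a, z = 113 + 134 sin a + 2 cos a (mm).
- rack: Fixed wooden block 60 x 60 x 90 mm with a vertical 10 mm hole through its centre. Origin: centre of its underside on the bench; z up.
- probe: Loose probe, 70 to 140 g, 135 mm long, upright in the rack's hole, collar resting on the rack. Origin at the rod's tip, z up to the grip. Steel rod 6 mm diameter, 75 mm long; red band 36 to 44 mm above the tip; dark collar 26 mm diameter at 75 to 81 mm; black square grip 16 x 16 mm at 81 to 131 mm (faces along its x and y); green light on top.
- probe_tip (a point): Lower end of the probe's rod; 15 mm above the bench while it is in the rack.
- probe_grip (a point): Middle of the black square grip, 106 mm above the tip; 121 mm above the bench while it is in the rack.
- wheel: Bystander: yellow polishing wheel lying flat, 100 mm diameter, 14 mm thick, origin at the centre of its underside.
- compound_bar: Bystander: green bar of polishing compound, 45 x 100 x 30 mm, origin at the centre of its underside.
- pump_bottle: Bystander: pink pump bottle, 64 mm diameter, 171 mm tall, origin at the centre of its underside.
There are look-alikes about, which are no part of the job. Several things have the shape of the stand; the one meant has the colours described above.

How it is judged (in metres and radians):
On the way, in this order (a step that is already met when the one before it is completed fails the run):
1. the cover lever is swung up and back, past upright (over 1.6 rad) (value of joint cover above 1.6 rad), for 0.2 s.
2. the probe is held by the fingers with its rod down the hole to the depth band, centred and upright (horizontal distance between probe_tip and bore_mouth below 0.005 m and angle between probe's own z axis and vertical below 0.1 rad and z of probe_tip in the frame of bore_mouth between -0.047 and -0.033 m and contact force between probe and the fingers above 1 N and contact force between probe and stand below 0.1 N), for 0.3 s.
At the end, for the whole second after the job is handed in: The fingers hold the probe still (under 20 mm/s), upright within 0.1 rad, tip within 5 mm of the hole's axis and 33 to 47 mm below the ring's top edge (band within 7 mm of level), not touching the stand; cover lever still over 1.6 rad (all of step 2 and value of joint cover above 1.6 rad and linear speed of probe below 0.02 m/s); the arm keeps its last pose, push and grip.
It fails at once if the probe touches the ring, the stand or its lever (over 0.3 N) (contact force between probe and stand above 0.3 N).
It fails at once if the polishing wheel is disturbed (moved over 20 mm) (distance of wheel from where it was at the start of the episode above 0.02 m).
It fails at once if the compound bar is disturbed (moved over 20 mm) (distance of compound_bar from where it was at the start of the episode above 0.02 m).
It fails at once if the pump bottle is disturbed (moved over 20 mm) (distance of pump_bottle from where it was at the start of the episode above 0.02 m).
It also fails if it takes over 64 s, if anything falls off the work surface, if the arm or the gripper's body presses on something with over 40 N, if the wrist force passes 120 N, or if a joint passes its speed limit or range.

### The arm

A 6-joint arm with a two-finger parallel gripper is mounted at the origin on the work surface. World frame = base frame: x ahead of the robot, y to its left, z up, the work surface at z = 0. Lengths are in m, angles in degrees, forces in N, time in s.
With the tool pointing down it reaches from about 0.4 to 0.925 m from the base axis. Payload 3.4 kg.
Tool frame: the origin (TCP) lies between the finger pads; the fingertips stand 17 mm ahead of it and the grasp point (between the pads) lies 2 mm behind it (arm.tcp_to_tips is the z of the fingertips in the tool frame, in m); z points along the fingers, y is the line along which they close (so a half turn about z gives the same grasp; the last joint's range is limited). The gripper opens to 85 mm and grips with 20 to 120 N. Pads are 22 mm wide; open, the fingers measure 114 mm over their backs; the gripper's body (76 mm by 85 mm) begins 54 mm behind the grasp point. The pads swing forward as they close: fully open they stand 13 mm farther back than shut.
Start: joints at [70.273, 17.578, 86.31, -0, 76.112, -4.211], TCP at [0.154, 0.554, 0.248] pointing down, gripper open.
Joint ranges: [-179.03, 179.03], [-60, 130.46], [8.19, 133.38], [-81.62, 261.62], [5.75, 156.47], [-153.77, 153.77]. Speed limits (degrees/s): [147.25, 147.25, 180, 180, 180, 180].

### API

Orientations are given as [roll, pitch, yaw] about the fixed x, y, z axes, in that order (R = Rz(yaw) Ry(pitch) Rx(roll)).
In Python, from plant import arm, optics gives the robot as it stands.
- The arm moves only by the shell command python3 -m handwheel 'ROWS' [FORCE]. ROWS is JSON, a list of rows, each a list of 3 entries, a list of its own where there are three numbers: the turn, a rotation vector about the world's x, y, z in units of 8 degrees (1.0 is 8 degrees), then the shift along the world's x, y, z in units of 30 mm (1.0 is 30 mm), then the closure, from 0 (fully open) to 1 (shut). In form: [[[ax, ay, az], [x, y, z], jaw], ...]. A call has exactly 5 rows; each row is the pose to reach, as a shift and turn from the pose commanded when the call began; what a row does not reach only later rows make up. A row lasts 1/10 s, in which the tool goes at most 50 mm and 8.59 degrees, less where a joint would pass 70% of its speed; a pose out of reach is approached as far as the arm can. A call with a gripper value outside its range is refused whole. The fingers move at their own pace and stop on an object; FORCE is the grip in N (left out, the last holds). Time passes only in rows, so rows that repeat a pose let the fingers close, or fill a call up. It gives the time, the measured TCP pose, the force, the opening and the grip force at its end, in the units of the state.
- arm.state(): the state, without advancing time (a new reading comes with each control period).
- optics.snapshot(name): name is "side" or "top" or "wrist"; returns a dict with "image" (384x512x3 uint8, red, green, blue), "fovy" (degrees; the focal length in pixels is half the picture's height over the tangent of half this angle, whatever the lens; pixels are square), "cx", "cy" (the principal point, pixels), "xyz" and "orientation" of the camera in the world. Camera axes: x right, y down, z forward; pixel columns grow to the right and rows downward; lengths in m; the calibration is good to about 2 mm. A picture is of the moment at which its call begins. There is no depth.
- arm.hand_in(): hands the job in; it is judged then, once.
The state is a dict: "t": time; "joints": joint angles; "dq": joint speeds; "joint_efforts": joint torques, N m; "tool_pos": TCP position; "eef_rot": TCP orientation; "wrist_force": force on the tool from outside, world axes, zero at the start; "wrist_torque": the same for the moment, N m; "opening": finger opening in m; "finger_force": force on a finger pad.
Only numpy, scipy, OpenCV 4.12 (cv2) and the standard library are available. Lean on these libraries where they do the work, as an engineer would, in place of code of your own. Each camera call takes 0.05 s, during which the arm holds its last target. There are 200 camera calls.

## Working session

There is one attempt and no reset: what is moved stays moved. The work goes in short steps, Python scripts to look and compute and a shell command to move; the robot and the scene stay as the last step left them, time stands still between calls to the robot, and variables do not carry over. Pictures are saved under pics/ and viewed, at most 12 in all, crops included, and the job is handed in when it is done.

```bash
ls; mkdir -p pics
cat > h.py <<'E'
from plant import arm, optics
import numpy as np, cv2, pickle
from scipy.spatial.transform import Rotation as R
def snap(n,f):
    s=optics.snapshot(n); cv2.imwrite(f'pics/{f}.png',s['image'][:,:,::-1]); pickle.dump(s,open(f'pics/{f}.pkl','wb')); return s
def cam(s):
    f=s['image'].shape[0]/2/np.tan(np.radians(s['fovy'])/2)
    return f,s['cx'],s['cy'],np.array(s['xyz']),R.from_euler('xyz',s['orientation'],degrees=True).as_matrix()
def ray(s,u,v):
    f,cx,cy,p,M=cam(s); d=M@np.array([(u-cx)/f,(v-cy)/f,1]); return p,d
def atz(s,u,v,z):
    p,d=ray(s,u,v); return p+d*(z-p[2])/d[2]
def proj(s,X):
    f,cx,cy,p,M=cam(s); q=(np.atleast_2d(X)-p)@M; return np.c_[q[:,0]/q[:,2]*f+cx,q[:,1]/q[:,2]*f+cy]
E
python3 - <<'E'
from h import *
ims=[]
for n in('side','top','wrist'):
    s=snap(n,n+'0'); print(n,{k:v for k,v in s.items() if k!='image'})
print(arm.state())
E
```

```text
pics
side {'fovy': 49.27025188560754, 'cx': 253.3264250009914, 'cy': 190.8203938171119, 'xyz': array([ 0.27167613, -0.68154874,  0.93371074]), 'orientation': array([-136.98942554,    0.87124988,  -30.75451296])}
top {'fovy': 53.90556608461999, 'cx': 252.4410223504741, 'cy': 193.3335227699364, 'xyz': array([ 0.45491413, -0.02133709,  1.12920771]), 'orientation': array([-170.30572459,    1.22649203,  -89.21954358])}
wrist {'fovy': 61.6721324780605, 'cx': 253.12629430831095, 'cy': 188.37144229591644, 'xyz': array([0.07614732, 0.57648672, 0.37369219]), 'orientation': array([161.51637537,   0.19353766,  74.54747521])}
{'t': 0.15, 'joints': array([ 7.02719670e+01,  1.76145709e+01,  8.63638539e+01,  2.40252553e-04,
        7.61130324e+01, -4.21164165e+00]), 'dq': array([-0.01951272, -0.12282351, -0.2034119 , -0.04419158, -0.04449267,
       -0.0567086 ]), 'joint_efforts': array([ 1.33875103e-03, -4.57974672e+01, -2.52221256e+01, -1.85955523e-04,
        8.53355887e-03, -3.40139206e-05]), 'tool_pos': array([0.15368108, 0.55357444, 0.24758981]), 'eef_rot': array([-1.79908807e+02, -6.94919309e-03,  1.64483545e+02]), 'wrist_force': array([-0.27601858, -0.57421698,  0.27106379]), 'wrist_torque': array([-0.00468586,  0.02794474,  0.01192181]), 'finger_force': 0.0, 'opening': 0.08540046925254645}
```

View pics/top0.png

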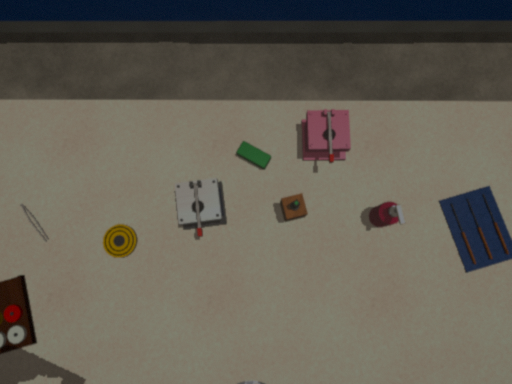

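View pics/side0.png

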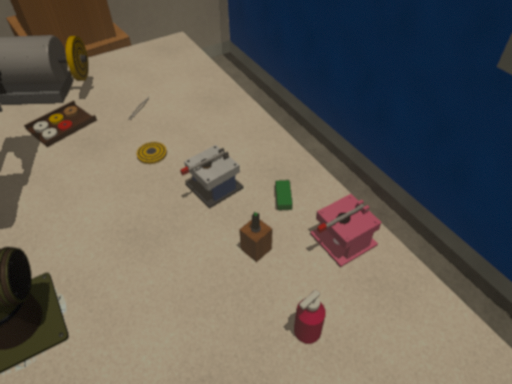

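The top view shows the aluminium stand at about (199,204), its red tab at (199,232), the rack and probe at (293,206), and a pink look-alike at (328,132). I'll take enlarged crops to measure from.

Run:
```python
import cv2,numpy as np
t=cv2.imread('pics/top0.png');s=cv2.imread('pics/side0.png')
a=[cv2.resize(x,(400,300),interpolation=cv2.INTER_CUBIC) for x in (t[170:245,155:255],t[170:245,245:345],s[135:210,165:265],s[195:270,205:305])]
m=np.vstack([np.hstack(a[:2]),np.hstack(a[2:])])
cv2.imwrite('pics/crop1.png',np.clip(m*1.5,0,255).astype('uint8'))
```

```text
(no output)
```

View pics/crop1.png

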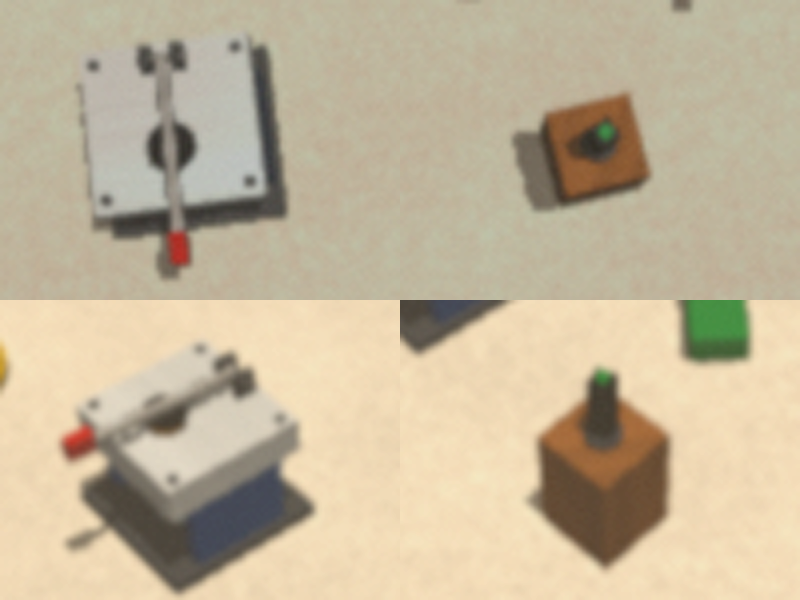

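```bash
cat > fit.py <<'E'
from h import *
from scipy.optimize import least_squares
T,S=[pickle.load(open(f'pics/{n}0.pkl','rb')) for n in('top','side')]
o=lambda P,ox,oy,dx,dy:(np.array(P,float)-[dx,dy])/4+[ox,oy]-.0
st=np.array([[75,59,100],[75,-59,100],[-40,-59,100],[-40,59,100]])/1e3
rk=np.array([[30,30,90],[30,-30,90],[-30,-30,90],[-30,30,90]])/1e3
def fit(M,t,s,x0):
    def W(x): c,n=np.cos(x[2]),np.sin(x[2]); return M@np.array([[c,n,0],[-n,c,0],[0,0,1]])+[x[0],x[1],0]
    r=least_squares(lambda x:np.r_[(proj(T,W(x))-t).ravel(),(proj(S,W(x))-s).ravel()],x0)
    print(np.round(r.x[:2],4),np.degrees(r.x[2]),np.round(r.fun,1)); return r.x
x=fit(st,o([[84,56],[248,36],[267,195],[96,215]],155,170,0,0),o([[200,343],[297,420],[177,498],[78,410]],165,135,0,300),[.5,.1,0])
fit(rk,o([[545,113],[628,93],[650,178],[563,202]],245,170,400,0),o([[605,395],[668,437],[605,490],[540,435]],205,195,400,300),[.5,-.1,0])
tp=o([[178,248]],155,170,0,0)[0];print('tab',atz(T,*tp,.124), atz(S,*(o([[77,442]],165,135,0,300)[0]),.115))
g=o([[605,132]],245,170,400,0)[0];print('light',atz(T,*g,.148),atz(S,*(o([[603,377]],205,195,400,300)[0]),.148))
for n,u,v,z in(('bar',254,155,.03),('bottle',386,214,.15),('wheel',120,241,.014)):print(n,atz(T,u,v,z))
c,n=np.cos(x[2]),np.sin(x[2]);print('tabpred',x[:2]-72e-3*np.array([c,n]))
E
python3 fit.py
```

```text
[0.5918 0.1478] 9.018987432567924 [-0.4 -0.7  0.5 -1.8  1.1 -0.9  1.2  0.3  0.  -0.7 -0.1  0.4 -2.6 -0.5
 -1.3 -0.6]
[ 0.5986 -0.1152] 13.686516868154795 [ 0.7 -0.6  0.9 -0.4  0.8 -0.8  1.4 -1.9 -1.1 -2.5 -0.3 -0.1 -1.4  0.3
 -1.7  0.5]
tab [0.52051325 0.14210041 0.124     ] [0.52601971 0.15005517 0.115     ]
light [ 0.59773543 -0.11314629  0.148     ] [ 0.60133162 -0.11574193  0.148     ]
bar [0.75932599 0.00165798 0.03      ]
bottle [ 0.57113186 -0.34447054  0.15      ]
wheel [0.49830714 0.3947191  0.014     ]
tabpred [0.52066188 0.13651341]
```

```bash
python3 -m handwheel '[[[0,0,0.6],[1,-1.2,0.2],0],[[0,0,1.2],[2,-2.4,0.4],0],[[0,0,1.8],[3,-3.6,0.6],0],[[0,0,2.4],[4.1,-4.9,0.7],0],[[0,0,3.0],[5.2,-6.2,0.7],0]]' && python3 -m handwheel '[[[0,0,0],[1.1,-1.3,0.1],0],[[0,0,0],[2.2,-2.6,0.2],0],[[0,0,0],[3.3,-3.9,0.3],0],[[0,0,0],[4.4,-5.2,0.3],0],[[0,0,0],[5.2,-6.2,0.3],0]]' && python3 -m handwheel '[[[0,0,0],[0.5,-0.7,0],0],[[0,0,0],[1,-1.4,0],0],[[0,0,0],[1,-1.4,0],0],[[0,0,0],[1,-1.4,0],0],[[0,0,0],[1,-1.4,0],0]]'
python3 - <<'E'
from h import *
s=snap('wrist','w1'); print(s['xyz'],s['orientation']);st=arm.state();print(st['tool_pos'],st['eef_rot'],st['t'])
cv2.imwrite('pics/w1b.png',cv2.resize(s['image'][:,:,::-1],(800,600)))
E
```

```text
t: 0.65
tool_pos: [0.3093, 0.3685, 0.2697]
eef_rot: [180.0, 0.0, -171.3]
wrist_force: [0.9, 0.2, -0.7]
opening: 0.0855
finger_force: 0.0
t: 1.15
tool_pos: [0.4657, 0.1816, 0.2784]
eef_rot: [-180.0, 0.0, -171.6]
wrist_force: [0.3, 1.0, -0.3]
opening: 0.0853
finger_force: 0.0
t: 1.65
tool_pos: [0.4936, 0.1424, 0.2781]
eef_rot: [180.0, -0.1, -171.5]
wrist_force: [-0.7, -0.0, 0.3]
opening: 0.0855
finger_force: 0.0
[0.41407689 0.13127669 0.40434841] [1.61604248e+02 6.32909366e-02 9.85743684e+01]
[0.49353147 0.14255847 0.2781645 ] [ 1.79976823e+02 -4.11210986e-02 -1.71457811e+02] 1.7
```

View pics/w1b.png

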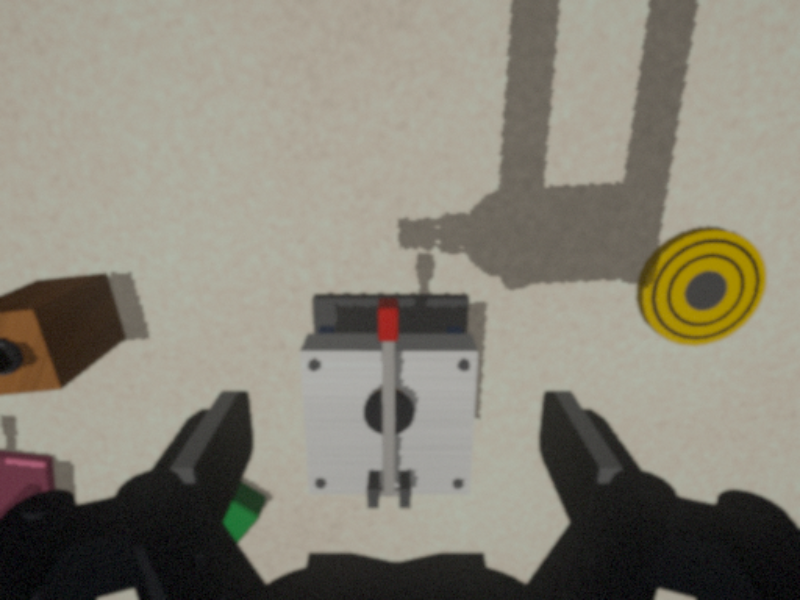

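The wrist view shows the aluminium head with corners at (303,350), (476,348), (470,493) and (310,495). The tab is at (388,322) and the covered hole at about (389,411).

```bash
cat > fit2.py <<'E'
from h import *
from scipy.optimize import least_squares
S=pickle.load(open('pics/w1.pkl','rb'))
c=lambda P:(np.array(P,float)+.5)/1.5625-.5
st=np.array([[-40,-59,100],[-40,59,100],[75,59,100],[75,-59,100]])/1e3
def W(x,M=st): a,n=np.cos(x[2]),np.sin(x[2]); return M@np.array([[a,n,0],[-n,a,0],[0,0,1]])+[x[0],x[1],0]
r=least_squares(lambda x:(proj(S,W(x))-c([[303,350],[476,348],[470,493],[310,495]])).ravel(),[.59,.148,.15])
x=r.x;print(x[:2],np.degrees(x[2]),np.round(r.fun,1))
for a in(0,.1,.2):
    L=np.array([[62-134*np.cos(a)+11*np.sin(a),0,113+134*np.sin(a)+11*np.cos(a)]])/1e3
    print(a,W(x,L),proj(S,W(x,L))*1.5625)
print('mouth',proj(S,W(x,np.array([[0,0,.104]])))*1.5625)
E
python3 fit2.py
```

```text
[0.59261876 0.15350163] 8.918919213686475 [-2.   0.3  1.3  1.   0.6 -0.2  0.2 -1. ]
0 [[0.52148933 0.142339   0.124     ]] [[387.52783104 317.56875238]]
0.1 [[0.52323557 0.14261304 0.13732272]] [[387.18576319 328.80742402]]
0.2 [[0.52628705 0.14309192 0.15040242]] [[386.84901861 343.06005409]]
mouth [[389.17084861 405.91084336]]
```

```bash
python3 -m handwheel '[[[0,0,0],[0.4,0,-1.4],0],[[0,0,0],[0.95,0,-2.8],0],[[0,0,0],[0.95,0,-4.2],0],[[0,0,0],[0.95,0,-5.3],0],[[0,0,0],[0.95,0,-5.3],0.5]]' 20 && python3 -m handwheel '[[[0,0,0],[0,0,0],1],[[0,0,0],[0,0,0],1],[[0,0,0],[0,0,0],1],[[0,0,0],[0,0,0],1],[[0,0,0],[0,0,0],1]]' 20
python3 - <<'E'
import numpy as np
for a0 in(.05,):
  p0=None
  for a in [a0,.25,.45,.65,.85,1.05,1.25,1.45,1.65,1.85,1.95,2.0]:
    p=np.array([62-134*np.cos(a)+2*np.sin(a),113+134*np.sin(a)+2*np.cos(a)])
    if p0 is None:p0=p
    d=p-p0;t=np.radians(8.9);print(a,np.round(np.array([d[0]*np.cos(t),d[0]*np.sin(t),d[1]])/30,2))
E
```

```text
t: 2.2
tool_pos: [0.5185, 0.1421, 0.1151]
eef_rot: [-180.0, -0.6, -171.4]
wrist_force: [-1.2, -0.2, 0.4]
opening: 0.0734
finger_force: 0.0
t: 2.7
tool_pos: [0.5239, 0.1422, 0.1207]
eef_rot: [180.0, 0.2, -171.5]
wrist_force: [0.8, 0.6, 1.6]
opening: 0.0119
finger_force: 26.8
0.05 [0. 0. 0.]
0.25 [0.14 0.02 0.88]
0.45 [0.46 0.07 1.71]
0.65 [0.93 0.15 2.47]
0.85 [1.54 0.24 3.11]
1.05 [2.27 0.35 3.62]
1.25 [3.08 0.48 3.97]
1.45 [3.94 0.62 4.15]
1.65 [4.82 0.75 4.16]
1.85 [5.68 0.89 3.99]
1.95 [6.1  0.96 3.83]
2.0 [6.3  0.99 3.74]
```

```bash
python3 -m handwheel '[[[0,0,0],[0.05,0,0.44],1],[[0,0,0],[0.14,0.02,0.88],1],[[0,0,0],[0.28,0.04,1.3],1],[[0,0,0],[0.46,0.07,1.71],1],[[0,0,0],[0.68,0.11,2.1],1]]' && python3 -m handwheel '[[[0,0,0],[0.25,0.04,0.37],1],[[0,0,0],[0.54,0.08,0.72],1],[[0,0,0],[0.86,0.13,1.01],1],[[0,0,0],[1.22,0.19,1.3],1],[[0,0,0],[1.59,0.24,1.52],1]]'
```

```text
t: 3.2
tool_pos: [0.5432, 0.145, 0.1826]
eef_rot: [180.0, -0.0, -171.5]
wrist_force: [1.9, 0.3, -4.9]
opening: 0.0114
finger_force: 26.0
t: 3.7
tool_pos: [0.5898, 0.1519, 0.2278]
eef_rot: [-180.0, -0.2, -171.5]
wrist_force: [-2.0, 0.2, -3.2]
opening: 0.0114
finger_force: 25.6
```

```bash
python3 -m handwheel '[[[0,0,0],[0.4,0.06,0.18],1],[[0,0,0],[0.81,0.13,0.35],1],[[0,0,0],[1.24,0.2,0.46],1],[[0,0,0],[1.67,0.27,0.53],1],[[0,0,0],[2.11,0.33,0.55],1]]' && python3 -m handwheel '[[[0,0,0],[0.44,0.07,-0.01],1],[[0,0,0],[0.88,0.14,-0.08],1],[[0,0,0],[1.3,0.21,-0.16],1],[[0,0,0],[1.7,0.27,-0.31],1],[[0,0,0],[1.75,0.28,-0.33],1]]'
python3 - <<'E'
from h import *
st=arm.state();print(st['tool_pos'],st['wrist_force'],st['opening'])
s=snap('wrist','w2');s2=snap('side','s2')
cv2.imwrite('pics/w2b.png',np.hstack([s['image'],s2['image'][90:]if 0 else s2['image']])[:,::1,::-1])
m=np.hstack([cv2.resize(s['image'],(400,300)),cv2.resize(s2['image'][100:250,140:340],(400,300))]);cv2.imwrite('pics/w2b.png',m[:,:,::-1])
E
```

```text
t: 4.2
tool_pos: [0.6534, 0.1613, 0.2446]
eef_rot: [-179.9, -0.2, -171.5]
wrist_force: [-2.0, -0.9, -0.8]
opening: 0.0113
finger_force: 26.2
t: 4.7
tool_pos: [0.7083, 0.1696, 0.2338]
eef_rot: [-179.9, 0.0, -171.6]
wrist_force: [-0.7, -5.0, 0.2]
opening: 0.0114
finger_force: 27.4
[0.70829389 0.16958862 0.23376137] [-0.66722032 -4.99788118  0.17728647] 0.011382900110225311
```

View pics/w2b.png

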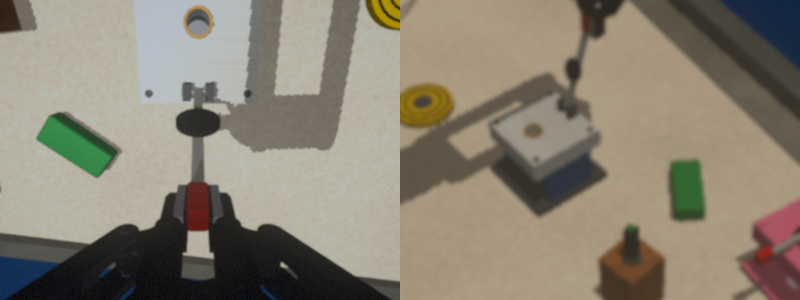

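The lever is fully back and the hole is exposed, with the brass ring at (198,22) in the left view. I'll release the tab and lift away.

```bash
python3 -m handwheel '[[[0,0,0],[0,0,0],0.5],[[0,0,0],[0,0,0],0.5],[[0,0,0],[0,0,0],0.5],[[0,0,0],[0,0,1],0.5],[[0,0,0],[0,0,2.2],0.3]]' && python3 -m handwheel '[[[0,0,0],[-1.2,-0.5,0],0],[[0,0,0],[-2.6,-1,0],0],[[0,0,0],[-4,-1.2,0],0],[[0,0,0],[-5.4,-1.2,0],0],[[0,0,0],[-6.5,-1.2,0],0]]' && python3 -m handwheel '[[[0,0,0],[0,0,0],0],[[0,0,0],[0,0,0],0],[[0,0,0],[0,0,0],0],[[0,0,0],[0,0,0],0],[[0,0,0],[0,0,0],0]]'
python3 - <<'E'
from h import *
s=snap('wrist','w3'); print(s['xyz'],s['orientation']);st=arm.state();print(st['tool_pos'],st['eef_rot'],st['t'])
cv2.imwrite('pics/w3b.png',cv2.resize(s['image'][:,:,::-1],(800,600),interpolation=cv2.INTER_CUBIC))
E
```

```text
t: 5.3
tool_pos: [0.7054, 0.1711, 0.2989]
eef_rot: [180.0, -0.3, -171.5]
wrist_force: [1.0, 0.2, 0.4]
opening: 0.0556
finger_force: 0.0
t: 5.8
tool_pos: [0.509, 0.1348, 0.3009]
eef_rot: [179.9, 0.0, -171.5]
wrist_force: [-0.9, 0.6, -0.4]
opening: 0.0855
finger_force: 0.0
t: 6.3
tool_pos: [0.5128, 0.1347, 0.3002]
eef_rot: [180.0, -0.0, -171.5]
wrist_force: [-0.3, 0.1, 0.6]
opening: 0.0854
finger_force: 0.0
[0.43322258 0.12367331 0.42639891] [1.61550607e+02 8.99258544e-02 9.85356074e+01]
[0.51265268 0.13464547 0.30011655] [ 1.79997344e+02 -2.05906857e-02 -1.71526436e+02] 6.35
```

View pics/w3b.png

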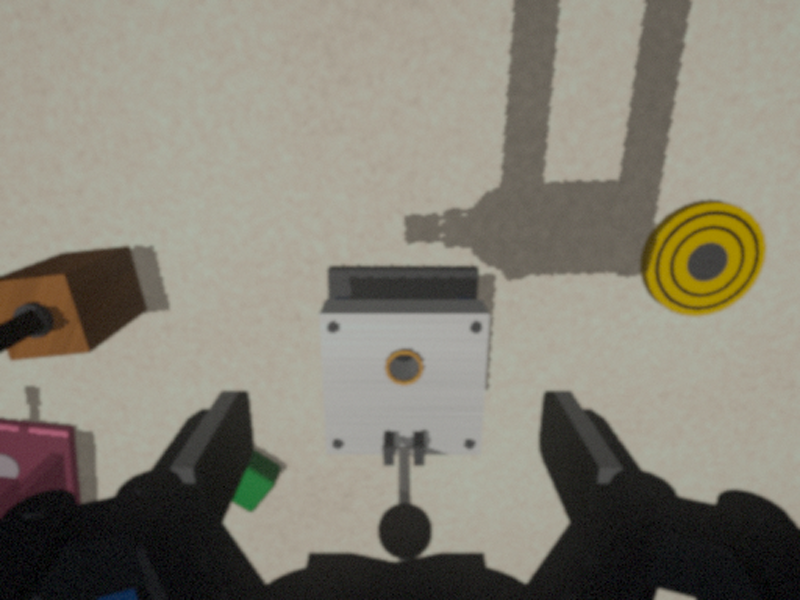

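The ring is clear at about (405,367) and the lever stands back. Next I'll locate the ring from its colour in w2 and w3.

```bash
cat >> h.py <<'E'
def ring(s,near,r=25,z=.104):
    hsv=cv2.cvtColor(s['image'],cv2.COLOR_RGB2HSV); m=cv2.inRange(hsv,(8,90,80),(28,255,255))
    k=np.zeros_like(m); cv2.circle(k,tuple(int(q) for q in near),r,255,-1); m&=k
    p=cv2.findNonZero(m)[:,0,:].astype(np.float32); e=cv2.fitEllipse(cv2.convexHull(p))
    return len(p),e,atz(s,e[0][0],e[0][1],z)
E
python3 - <<'E'
from h import *
for f,n in(('w3',(259,235)),('w2',(254,28))):
    print(ring(pickle.load(open(f'pics/{f}.pkl','rb')),n))
E
```

```text
(183, ((258.35919189453125, 234.47816467285156), (21.75174331665039, 23.32827377319336), 79.23387908935547), array([0.59214105, 0.15288552, 0.104     ]))
(400, ((253.5495147705078, 27.82674789428711), (36.67305374145508, 40.64643859863281), 178.5025634765625), array([0.59283483, 0.15293663, 0.104     ]))
```

```bash
python3 -m handwheel '[[[0,0,0],[0,-1.6,0],0],[[0,0,0.2],[0,-3.2,0],0],[[0,0,0.4],[0,-4.8,0],0],[[0,0,0.6],[0,-6.4,0],0],[[0,0,0.6],[0,-8,0],0]]' && python3 -m handwheel '[[[0,0,0],[0,0,0],0],[[0,0,0],[0,0,0],0],[[0,0,0],[0,0,0],0],[[0,0,0],[0,0,0],0],[[0,0,0],[0,0,0],0]]'
python3 - <<'E'
from h import *
s=snap('wrist','w4'); print(s['xyz'],s['orientation']);st=arm.state();print(st['tool_pos'],st['eef_rot'],st['t'])
print(proj(s,[[.5986,-.1152,.09],[.5986,-.1152,.15]]))
cv2.imwrite('pics/w4b.png',cv2.resize(s['image'][90:390,150:370,::-1],None,fx=2.04*1.2,fy=2*1,interpolation=cv2.INTER_CUBIC) if 0 else cv2.resize(s['image'][170:320,160:360,::-1],(800,600),interpolation=cv2.INTER_CUBIC))
E
```

```text
t: 6.85
tool_pos: [0.512, -0.1074, 0.3003]
eef_rot: [180.0, 0.0, -166.7]
wrist_force: [0.5, -0.9, -1.1]
opening: 0.0854
finger_force: 0.0
t: 7.35
tool_pos: [0.5119, -0.104, 0.3005]
eef_rot: [180.0, 0.0, -166.6]
wrist_force: [-0.5, -0.6, 0.0]
opening: 0.085
finger_force: 0.0
[ 0.43356037 -0.12191584  0.42672338] [1.61553565e+02 7.76489791e-02 1.03477483e+02]
[ 0.51187093 -0.10411971  0.30056014] [ 1.79992270e+02  5.63470650e-03 -1.66591701e+02] 7.4
[[225.81931758 229.29568349]
 [220.78342662 256.17473737]]
```

View pics/w4b.png

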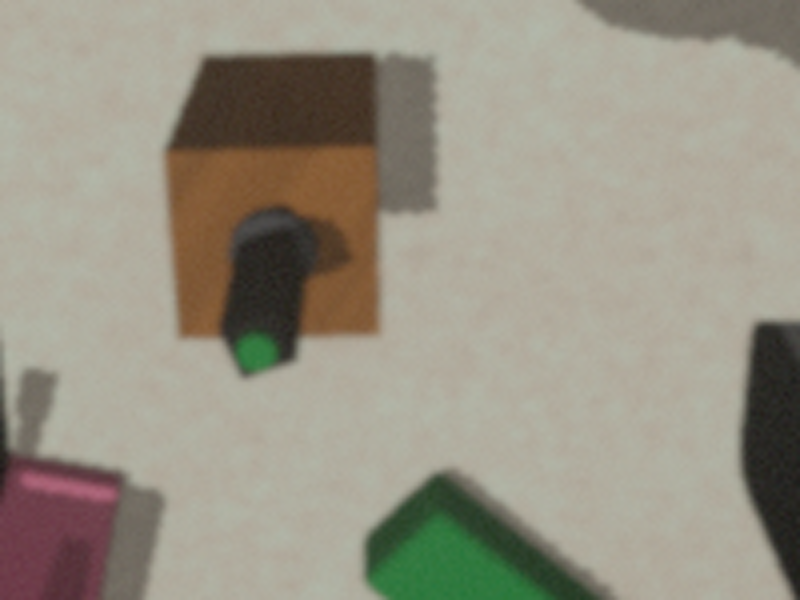

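The probe's green light is at (257,352) and its collar at about (273,250). The top's near corners at (245,377) and (295,360) show the grip turned relative to the rack. I'll work out its yaw and position.

Run:
```python
from h import *
s=pickle.load(open('pics/w4.pkl','rb'))
c=lambda U,V:(160+(U+.5)/4-.5,170+(V+.5)/4-.5)
P=[atz(s,*c(*q),.146) for q in((226,338),(245,377),(296,360))]
print(np.round(P,4))
for a,b in((0,1),(1,2)): d=P[b]-P[a];print(np.degrees(np.arctan2(d[1],d[0])),np.linalg.norm(d))
print('light',atz(s,*c(257,352),.15),'diagmid',(P[0]+P[2])/2)
print('collar',atz(s,*c(274,249),.0955))
R4=[atz(s,*c(*q),.09) for q in((167,149),(377,147),(379,335),(181,337))];print('rack',np.mean(R4,0),[np.linalg.norm(R4[i]-R4[i-1]) for i in range(4)])
hsv=cv2.cvtColor(s['image'],cv2.COLOR_RGB2HSV);m=cv2.inRange(hsv,(45,100,40),(85,255,255))[250:266,215:233];p=cv2.findNonZero(m).mean((0,1))+[215,250];print(p,atz(s,*p,.15))
```

```text
[[ 0.5998 -0.12    0.146 ]
 [ 0.6095 -0.1133  0.146 ]
 [ 0.6018 -0.1019  0.146 ]]
35.0028405813867 0.011835075406714501
124.15704427185894 0.013707098610608303
light [ 0.59946822 -0.11193701  0.15      ] diagmid [ 0.6008115  -0.11097507  0.146     ]
collar [ 0.59845158 -0.11209212  0.0955    ]
rack [ 0.59961513 -0.1116571   0.09      ] [np.float64(0.059838132831509856), np.float64(0.05909246518228992), np.float64(0.05975270332724008), np.float64(0.058629669590072986)]
[223.64864865 257.14864865] [ 0.59900247 -0.11226038  0.15      ]
```

```bash
python3 -m handwheel '[[[0,0,0.9],[1,-0.1,0],0],[[0,0,1.8],[2,-0.2,0],0],[[0,0,2.62],[2.92,-0.26,-0.3],0],[[0,0,2.62],[2.92,-0.26,-1.2],0],[[0,0,2.62],[2.92,-0.26,-2.2],0]]' && python3 -m handwheel '[[[0,0,0],[0,0,0],0],[[0,0,0],[0,0,-1.2],0],[[0,0,0],[0,0,-2.4],0],[[0,0,0],[0,0,-3.72],0],[[0,0,0],[0,0,-3.72],0]]' && python3 -m handwheel '[[[0,0,0],[0,0,0],0.4],[[0,0,0],[0,0,0],0.6],[[0,0,0],[0,0,0],0.65],[[0,0,0],[0,0,0],0.65],[[0,0,0],[0,0,0],0.65]]' 25
python3 -c "
from h import *
s=snap('wrist','w5');st=arm.state();print(st['tool_pos'],st['eef_rot'])
cv2.imwrite('pics/w5b.png',cv2.resize(s['image'][184:384,120:390,::-1],(800,592),interpolation=cv2.INTER_CUBIC))"
```

```text
t: 7.9
tool_pos: [0.6014, -0.1125, 0.2346]
eef_rot: [-179.9, 0.1, -145.6]
wrist_force: [0.1, 0.3, -0.2]
opening: 0.0853
finger_force: 0.0
t: 8.4
tool_pos: [0.596, -0.1118, 0.1193]
eef_rot: [179.6, -0.4, -145.7]
wrist_force: [-1.2, -0.4, -0.3]
opening: 0.0858
finger_force: 0.0
t: 8.9
tool_pos: [0.6, -0.1134, 0.1242]
eef_rot: [-179.9, 0.1, -145.8]
wrist_force: [0.8, 0.0, 0.6]
opening: 0.0302
finger_force: 0.0
[ 0.59972713 -0.11334569  0.12381369] [-1.79937693e+02  5.40482165e-02 -1.45756842e+02]
```

View pics/w5b.png

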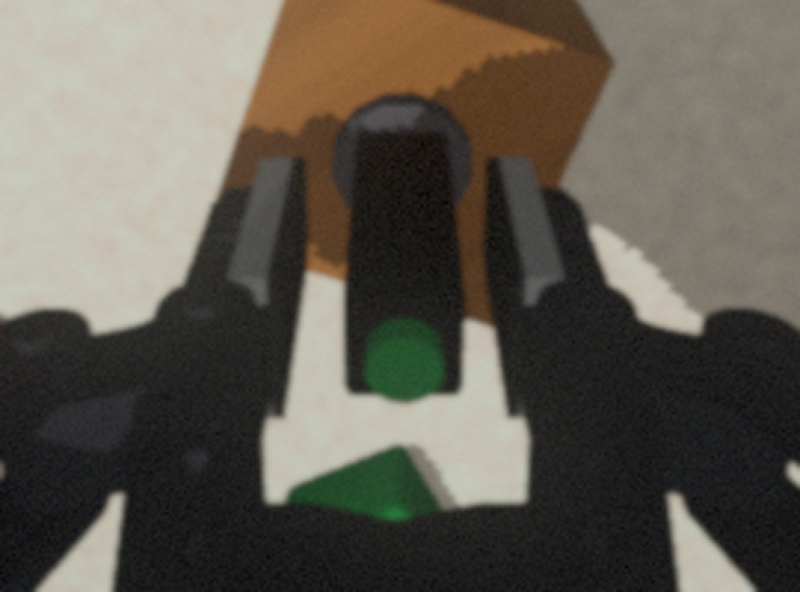

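The grip sits square and centred between the pads (grip at column 403, pad midpoint about 396). I'll close and lift.

```bash
python3 -m handwheel '[[[0,0,0],[0,0,0],1],[[0,0,0],[0,0,0],1],[[0,0,0],[0,0,0],1],[[0,0,0],[0,0,0],1],[[0,0,0],[0,0,0],1]]' 50 && python3 -m handwheel '[[[0,0,0],[0,0,0.4],1],[[0,0,0],[0,0,0.9],1],[[0,0,0],[0,0,1.5],1],[[0,0,0],[0,0,2.2],1],[[0,0,0],[0,0,3],1]]' && python3 -m handwheel '[[[0,0,0],[0,0,0.7],1],[[0,0,0],[0,0,1.2],1],[[0,0,0],[0,0,1.5],1],[[0,0,0],[0,0,1.5],1],[[0,0,0],[0,0,1.5],1]]'
python3 - <<'E'
from h import *
s=snap('wrist','w6');t=snap('side','s6');st=arm.state();print(st['tool_pos'],st['eef_rot'],st['opening'],st['t'])
m=np.hstack([cv2.resize(s['image'][184:384,160:360],(400,400)),cv2.resize(t['image'][170:270,205:305],(400,400))])
cv2.imwrite('pics/w6b.png',np.clip(m[:,:,::-1]*1.4,0,255).astype('uint8'))
E
```

```text
t: 9.45
tool_pos: [0.5996, -0.1133, 0.1233]
eef_rot: [-180.0, 0.0, -145.8]
wrist_force: [-1.1, 0.0, 6.2]
opening: 0.0154
finger_force: 49.1
t: 9.95
tool_pos: [0.5986, -0.113, 0.2131]
eef_rot: [179.9, -0.1, -145.8]
wrist_force: [0.3, -0.1, -1.8]
opening: 0.0154
finger_force: 48.7
t: 10.45
tool_pos: [0.5989, -0.1131, 0.2573]
eef_rot: [180.0, -0.0, -145.8]
wrist_force: [-0.3, 0.7, -1.8]
opening: 0.0153
finger_force: 48.7
[ 0.59862865 -0.11304931  0.2566179 ] [ 1.79893653e+02 -9.37685772e-02 -1.45756541e+02] 0.015380889242558277 10.55
```

View pics/w6b.png

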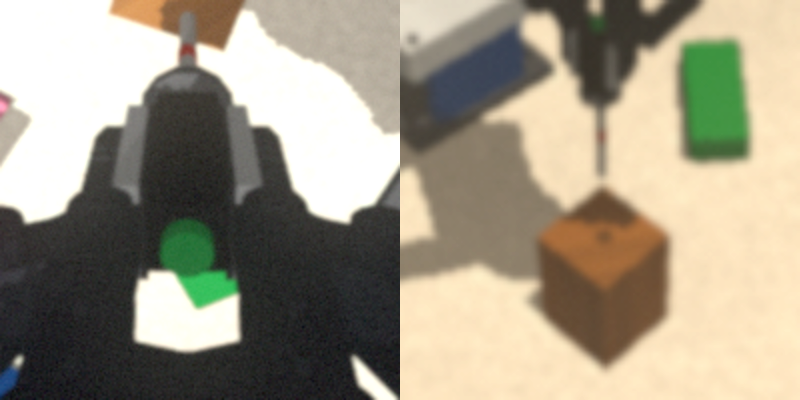

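The probe is held upright, with the tip at about (187,13) in the left panel and (601,175) in the right. I'll compare these with predicted projections.

Run:
```python
from h import *
s,t=[pickle.load(open(f'pics/{f}.pkl','rb')) for f in('w6','s6')]
p=np.array([.5986,-.1130,.2566])
for h in(0,36,44,75,135):
    X=p+[0,0,-.108+h/1e3]
    print(h,np.round((proj(s,X)-[160,184])*2,1),np.round((proj(t,X)-[205,170])*4+[400,0],1))
def tri(a,b):
    (p1,d1),(p2,d2)=ray(s,*a),ray(t,*b);A=np.c_[d1,-d2];k=np.linalg.lstsq(A,p2-p1,rcond=None)[0];q1,q2=p1+k[0]*d1,p2+k[1]*d2;return (q1+q2)/2,q1-q2
w=lambda U,V:(160+U/2,184+V/2)
z=lambda U,V:(205+(U-400)/4,170+V/4)
print(tri(w(187,13),z(601,175)),tri(w(188,48),z(600,134)))
```

```text
0 [[186.5  13.2]] [[596.8 175.2]]
36 [[186.4  48. ]] [[596.  136.3]]
44 [[186.4  57.3]] [[595.8 127.4]]
75 [[186.4 100.9]] [[595.1  91.8]]
135 [[186.3 245.9]] [[593.5  17.9]]
(array([ 0.60023386, -0.11279592,  0.14685288]), array([-0.00247056,  0.00064824, -0.00056739])) (array([ 0.59984754, -0.11281236,  0.18478442]), array([-0.00291464,  0.00060496, -0.00082412]))
```

```bash
python3 -m handwheel '[[[0,0,0],[0,0.6,0],1],[[0,0,0],[0,1.6,0],1],[[0,0,0],[0,2.6,0],1],[[0,0,0],[0,3.6,0],1],[[0,0,0],[0,4.6,0],1]]' && python3 -m handwheel '[[[0,0,0],[0,1,0],1],[[0,0,0],[-0.1,2,0],1],[[0,0,0],[-0.2,3,0],1],[[0,0,0],[-0.2,3.8,0],1],[[0,0,0],[-0.2,4.25,0],1]]' && python3 -m handwheel '[[[0,0,0],[0,0,-0.3],1],[[0,0,0],[0,0,-0.6],1],[[0,0,0],[0,0,-0.8],1],[[0,0,0],[0,0,-0.8],1],[[0,0,0],[0,0,-0.8],1]]'
python3 - <<'E'
from h import *
s=snap('wrist','w7');t=snap('side','s7');v=snap('top','t7');st=arm.state();print(st['tool_pos'],st['eef_rot'],st['opening'],st['t'])
p=st['tool_pos'];tip=p-[0,0,.108];m0=np.array([.5925,.1529,.104])
n=proj(s,m0)[0];print('ring pred',n,'tip pred',proj(s,tip));
try: print(ring(s,n,30))
except Exception as e: print(e)
print('side ring',(proj(t,m0)-[165,135-0])*4,'tip',(proj(t,tip)-[165,135])*4)
a=cv2.resize(s['image'][120:270,190:340],(400,400),interpolation=cv2.INTER_CUBIC);b=cv2.resize(t['image'][125:225,165:265],(400,400),interpolation=cv2.INTER_CUBIC)
cv2.imwrite('pics/w7b.png',np.clip(np.hstack([a,b])[:,:,::-1]*1.3,0,255).astype('uint8'))
E
```

```text
t: 11.05
tool_pos: [0.5986, 0.0271, 0.2571]
eef_rot: [179.9, -0.1, -145.7]
wrist_force: [0.5, 0.0, -1.3]
opening: 0.0153
finger_force: 48.8
t: 11.55
tool_pos: [0.5923, 0.1553, 0.2572]
eef_rot: [179.9, -0.0, -145.6]
wrist_force: [0.1, 0.7, -0.8]
opening: 0.0154
finger_force: 48.8
t: 12.05
tool_pos: [0.5933, 0.1512, 0.2334]
eef_rot: [180.0, -0.1, -145.8]
wrist_force: [-0.8, 0.6, -0.2]
opening: 0.0156
finger_force: 48.8
[0.59377239 0.1517311  0.23430623] [-1.79978436e+02  4.19799009e-02 -1.45809723e+02] 0.01542044288221903 12.2
ring pred [255.24136432 183.10542144] tip pred [[253.19664816 192.29522577]]
(273, ((254.99972534179688, 182.80392456054688), (30.19161605834961, 31.701126098632812), 89.36436462402344), array([0.59239596, 0.15258515, 0.104     ]))
side ring [[161.69788962 116.86008442]] tip [[160.93425149  94.35944492]]
```

View pics/w7b.png

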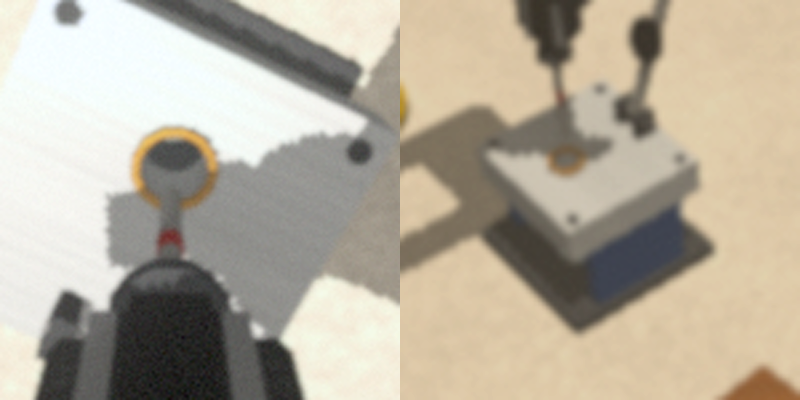

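```bash
python3 -m handwheel '[[[0,0,0],[-0.04,0.04,0],1],[[0,0,0],[-0.04,0.04,-0.2],1],[[0,0,0],[-0.04,0.04,-0.45],1],[[0,0,0],[-0.04,0.04,-0.7],1],[[0,0,0],[-0.04,0.04,-0.9],1]]' && python3 -m handwheel '[[[0,0,0],[0,0,-0.25],1],[[0,0,0],[0,0,-0.5],1],[[0,0,0],[0,0,-0.75],1],[[0,0,0],[0,0,-1],1],[[0,0,0],[0,0,-1.13],1]]' && python3 -m handwheel '[[[0,0,0],[0,0,0],1],[[0,0,0],[0,0,0],1],[[0,0,0],[0,0,0],1],[[0,0,0],[0,0,0],1],[[0,0,0],[0,0,0],1]]'
python3 - <<'E'
from h import *
s=snap('wrist','w8');t=snap('side','s8');st=[arm.state()]
for i in range(6): snap('wrist','tmp'); st.append(arm.state())
p=np.mean([q['tool_pos'] for q in st],0);print(p,st[-1]['eef_rot'],st[-1]['wrist_force'],st[-1]['opening'],st[-1]['t'])
m0=np.array([.5925,.1528,.104]);tip=p-[0,0,.108];print('ring',(proj(s,m0)-[190,120])*8/3,'band mid pred',(proj(s,tip+[0,0,.04])-[190,120])*8/3)
n=proj(s,m0)[0]
a=cv2.resize(s['image'][120:270,190:340],(400,400),interpolation=cv2.INTER_CUBIC);b=cv2.resize(t['image'][125:225,165:265],(400,400),interpolation=cv2.INTER_CUBIC)
cv2.imwrite('pics/w8b.png',np.clip(np.hstack([a,b])[:,:,::-1]*1.3,0,255).astype('uint8'))
E
```

```text
t: 12.7
tool_pos: [0.5917, 0.1534, 0.2057]
eef_rot: [180.0, -0.1, -145.7]
wrist_force: [-0.8, 0.3, -0.3]
opening: 0.0157
finger_force: 48.8
t: 13.2
tool_pos: [0.5918, 0.1533, 0.1719]
eef_rot: [180.0, -0.1, -145.8]
wrist_force: [-0.8, 0.6, -1.1]
opening: 0.0157
finger_force: 48.8
t: 13.7
tool_pos: [0.5924, 0.1535, 0.1734]
eef_rot: [-180.0, 0.0, -145.8]
wrist_force: [-0.6, 0.4, -1.0]
opening: 0.0156
finger_force: 48.8
[0.59220877 0.15347471 0.17310224] [-1.79999418e+02 -2.78031469e-04 -1.45755828e+02] [ 0.07319447  0.49842984 -1.23167553] 0.014807505538062742 14.1
ring [[165.1197872 238.9681538]] band mid pred [[168.04668713 241.20870135]]
```

View pics/w8b.png

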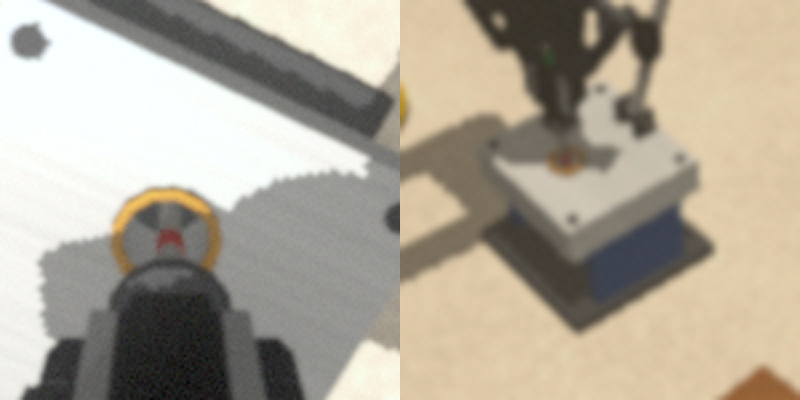

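The rod is centred in the ring to about 1 mm, the red band is level with the ring's top edge, and the lever is back. I'll hand in.

```bash
python3 -c "
from plant import arm
print(arm.hand_in())"
```

```text
the job is handed in; nothing more can be done
None
```

I swung the cover lever fully back and handed the job in with the gripper holding the probe still and upright in the ring's hole, centred to about 1 mm with the red band level with the ring's top edge; `arm.hand_in()` returned no verdict.

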